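# Set the plaster vibrator back to step two and switch it on

## Robot

A 6-joint arm with a two-finger parallel gripper is mounted at the origin on a cart in front of the work surface, level with it; the furniture and walls round the work are solid. World frame = base frame: x ahead of the robot, y to its left, z up, the work surface at z = 0. Lengths are in m, angles in degrees, forces in N, time in s.
With the tool pointing down it reaches from about 0.325 to 0.85 m from the base axis. Payload 15.5 kg.
Tool frame: the origin (TCP) lies midway between the tips of the shut fingers; the grasp point (between the pads) lies 19 mm behind it; y points along the fingers, x is the direction in which the jaws open and shut, and the axes are right-handed (so a half turn about y gives the same grasp; the last joint's range is limited). The gripper opens to 91 mm and grips with 3 to 60 N. Pads are 32 mm wide; open, the fingers measure 118 mm over their backs; the gripper's body (76 mm by 178 mm) begins 60 mm behind the grasp point.
Start: joints at [-69.242, 28.281, 77.091, -0, 74.628, -5.472], TCP at [0.276, -0.561, 0.214] pointing down, gripper open.
Joint ranges: [-166.48, 166.48], [-47.26, 123.95], [12.59, 153.08], [-70.14, 250.14], [6.76, 159.57], [-176.63, 176.63]. Speed limits (degrees/s): [108.29, 108.29, 147.25, 172.46, 172.46, 172.46].

## Interface

Orientations are given as a 3x3 rotation matrix whose columns are the frame's x, y, z axes.
In Python, from bench import ctrl gives the robot as it stands. The module is installed in compiled form; this text tells all that it offers. Calls block until the motion is done:
- ctrl.goto(position, orientation): joint-space move of the TCP to a pose.
- ctrl.move_l(position, vel=0.15, ori=None, contact_N=None): straight line of the TCP; ori=None keeps the orientation; vel is the mean speed in m/s. With contact_N (N) it stops when the force on the tool has changed by that much, and returns True; else False.
- ctrl.movej(angles): joint-space move.
- ctrl.command_gripper(opening): opening from 0.0 (shut) to 1.0 (fully open); the grip force is fixed at half the most; returns when the fingers have stopped.
- ctrl.sleep(seconds).
- ctrl.ik(position, orientation): joint angles nearest the present ones, or None.
- ctrl.read_camera(name): name is "scene" or "top" or "wrist"; returns the picture (384x512x3 uint8, blue, green, red); there is no depth.
- ctrl.camera_params(name): a dict with "fx", "fy", "cx", "cy" (pixels), "pose" (4x4, takes a point from camera to world coordinates); the wrist camera has in their place "T_tool_cam" (4x4, takes a point from camera to tool coordinates, whose origin is the TCP and whose axes are the tool frame's). Camera axes: x right, y up, looking along -z (the intrinsics and any distortion apply to the point x, -y, -z); pixel columns grow to the right and rows downward; lengths in m; the calibration is good to about 2 mm. A picture is of the moment at which its call begins: read the wrist's pose just before it. camera_params takes no time and is no camera call.
A pose or a line that the arm cannot do raises ctrl.MotionError and nothing moves.
- ctrl.sign_off(): hands the job in, once; it reports no verdict.
Readings, each from a call of its own:
- ctrl.current_t(): time.
- ctrl.current_q(): joint angles.
- ctrl.current_dq(): joint speeds.
- ctrl.current_effort(): joint torques, N m.
- ctrl.current_tool_pos(): TCP position.
- ctrl.current_eef_rot(): TCP orientation.
- ctrl.current_contact_force(): force on the tool from outside, world axes, zero at the start.
- ctrl.current_wrist_torque(): the same for the moment, N m.
- ctrl.current_grip_width(): opening from 0.0 (shut) to 1.0 (fully open).
Only numpy, scipy, OpenCV 4.12 (cv2) and the standard library are available. Lean on these libraries where they do the work, as an engineer would, in place of code of your own. Each camera call takes 0.05 s, during which the arm holds its last target.

## Task

The plaster vibrator was left on too strong a step for this bowl of plaster. While it is still off, push the lever of its step dial with a fingertip against the lever's side, without taking hold of it, and click it back to step two, the second click up from the off stop; then press the raised end of the rocker to switch the machine on. Leave the bowl on its table and the tools and things round it where they are.

Things in the scene. Friction and masses are not known exactly. Their poses are not given: they have to be found in the camera images.
- vibrator: Plaster vibrator, fixed on the bench: grey housing 335 (its x, away from the robot) x 150 mm, turned at most 0.17 rad. Origin on the underside, z up. Near end, x -152 to +7 mm: control console with a level panel 98 mm up; dial axis at (-47, 0) mm, rocker's middle at (-123, 0) mm. Far end: rubber-matted table 70 mm up with the bowl on it.
- dial_axis (a point): Axis of the step dial at panel level; axes as the vibrator's. Black hub (foot 48 mm across, 9.5 mm high; above it 25 mm across) with ONE lever arm that reaches 43 mm from the axis, 15 mm thick, top 34 mm above the panel with a white line along it. Its flanks stand 8 to 30 mm above the panel, 6 to 41 mm from the axis.
- dial (a joint): Step dial, rad, grows clockwise seen from above: 0 = off stop, lever to the vibrator's +y (left); detents each 0.524 (30 degrees): step 2 = 1.047, step 3 = 1.571 (lever to +x, away), step 6 = 3.142 (to -y, other stop). Starts on steps 3 to 6. Scale: round spot at off, bars thicker with each step. Resists by 0.16 N m, then past half-way snaps ahead of the finger into the next detent.
- lever_tip (a point): Middle of the lever's outer end, 43 mm from the dial's axis and 24 mm above the panel; shows where the lever points.
- rocker (a joint): On/off rocker at the console's near end, rad: 0 = off (right end, -y, stands up), 0.4 = on (right end down). Over-centre spring: pressed past 0.2 it snaps over and stays; about 3 N on the raised end. Black, 31 (x) x 48 mm (y), in a frame 41 x 58 mm, 4 mm above the panel; a white bar marks the end to press, a small ring the other.
- rocker_press (a point): Point on top of the rocker's right end, 17 mm from its middle, where it is pressed to switch on. It turns with the rocker: about 14 mm above the panel when off, about 7 mm when on.
- bowl: Dark green rubber mixing bowl of plaster, 126 mm across the rim, 71 mm high, standing on the vibrating table; loose. Origin at the centre of its underside, z up. To be left alone.
- test_tile_4: Small plaster test tile, 39x48x17 mm, left of the machine; loose bystander, to be left alone. Origin at the centre of its underside.
- wedge_3: Hardwood wedge, 32x90x22 mm, right of the machine; loose bystander, to be left alone. Origin at the centre of its underside.
- sanding_block: Brown cork sanding block, 66x110x31 mm; loose bystander, to be left alone. Origin at the centre of its underside.
- marker: Felt marker, 15x135x15 mm; loose bystander, to be left alone. Origin at the centre of its underside.
- jar_1: Glass jar with green screw lid, 69 mm across, 84 mm high, left of the machine; loose bystander, to be left alone. Origin at the centre of its underside.

How it is judged (in metres and radians):
On the way, in this order (a step that is already met when the one before it is completed fails the run):
1. the dial clicks into step two while the machine is still off (value of joint dial between 0.927 and 1.167 rad and value of joint rocker below 0.1 rad), for 0.3 s.
2. the rocker is pressed over to on (value of joint dial between 0.927 and 1.167 rad and value of joint rocker above 0.33 rad), for 0.2 s.
At the end, for the whole second after the job is handed in: The dial rests in the detent of step two (within 0.12 rad), the rocker is tipped over to on (over 0.33 rad), the bowl stands upright within 20 mm of its place on the vibrating table and every other loose thing within 30 mm of where it was (all of step 2 and distance of bowl from where it was at the start of the episode below 0.02 m and angle between bowl's own z axis and vertical below 0.1 rad and distance of each of test_tile_4, wedge_3, sanding_block, marker, jar_1 from where it was at the start of the episode below 0.03 m); the robot touches nothing.
It fails at once if the machine is switched on while the dial is not at step two (value of joint rocker above 0.25 rad and (value of joint dial below 0.8 rad or value of joint dial above 1.3 rad)).
It fails at once if the lever is taken hold of: the fingers press on both its sides at once (contact force between the fingers and dial_c3 above 0.3 N and contact force between the fingers and dial_c4 above 0.3 N).
It fails at once if the bowl is shifted by more than 20 mm, lifted or tipped (distance of bowl from where it was at the start of the episode above 0.02 m or angle between bowl's own z axis and vertical above 0.2 rad).
It fails at once if a tool or other thing on the bench is moved by more than 30 mm or picked up (distance of any of test_tile_4, wedge_3, sanding_block, marker, jar_1 from where it was at the start of the episode above 0.03 m).
It also fails if it takes over 48 s, if anything falls off the work surface, if the arm or the gripper's body presses on something with over 40 N, if the wrist force passes 120 N, or if a joint passes its speed limit or range.

## Working session

There is one attempt and no reset: what is moved stays moved. The work goes in short steps, each a Python script; the robot and the scene stay as the last script left them, time stands still between calls to the robot, and variables do not carry over. Pictures are saved under pics/ and viewed, and the job is handed in when it is done.

```bash
mkdir -p pics; python3 - <<'E'
from bench import ctrl
import cv2, numpy as np
for n in ["scene","top","wrist"]:
    cv2.imwrite(f"pics/{n}0.png",ctrl.read_camera(n))
    print(n,{k:np.round(v,4).tolist() for k,v in ctrl.camera_params(n).items()})
print(ctrl.current_t(),ctrl.current_tool_pos(),ctrl.current_eef_rot(),ctrl.current_grip_width())
E
```

```text
scene {'fx': 419.4082, 'fy': 419.4082, 'cx': 257.8634, 'cy': 178.2359, 'pose': [[0.6634, 0.4805, -0.5736, -0.1897], [-0.748, 0.4041, -0.5265, -0.7564], [-0.0211, 0.7783, 0.6275, 0.9403], [0.0, 0.0, 0.0, 1.0]]}
top {'fx': 434.0189, 'fy': 434.0189, 'cx': 256.7686, 'cy': 194.881, 'pose': [[0.0198, 0.9734, -0.2284, 0.3227], [-0.9998, 0.0194, -0.0042, -0.0705], [0.0003, 0.2284, 0.9736, 1.1416], [0.0, 0.0, 0.0, 1.0]]}
wrist {'fx': 267.902, 'fy': 267.902, 'cx': 251.1827, 'cy': 188.6305, 'T_tool_cam': [[1.0, -0.0003, 0.0007, 0.0003], [0.0008, 0.2524, -0.9676, -0.1712], [0.0001, 0.9676, 0.2524, 0.0703], [0.0, 0.0, 0.0, 1.0]]}
0.15 [ 0.27614736 -0.56040002  0.21348641] [[ 4.41989526e-01 -2.99115492e-04  8.97020161e-01]
 [-8.97019784e-01  8.28082077e-04  4.41989616e-01]
 [-8.75012260e-04 -9.99999612e-01  9.76910900e-05]] 0.9991928044169226
```

View pics/top0.png

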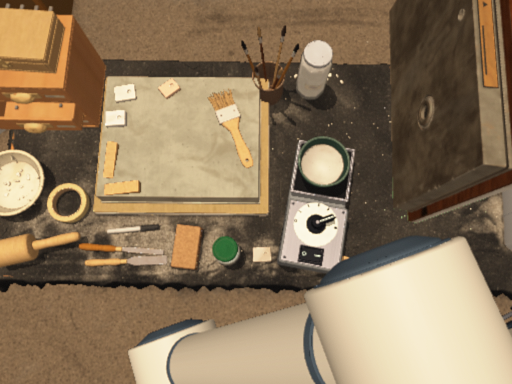

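View pics/scene0.png

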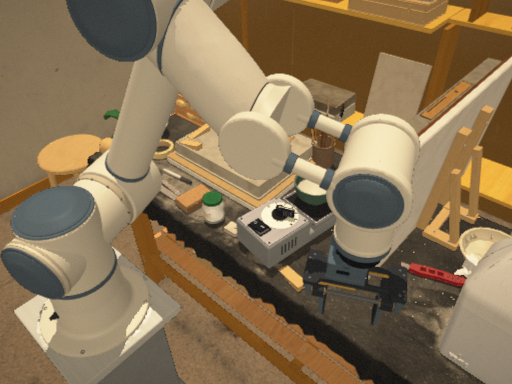

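```bash
python3 - <<'E'
import cv2
a=cv2.imread('pics/top0.png'); print(a.shape)
cv2.imwrite('pics/topz.png',cv2.resize(a[130:330,160:360],None,fx=3,fy=3,interpolation=cv2.INTER_CUBIC))
E
```

```text
(384, 512, 3)
```

View pics/topz.png

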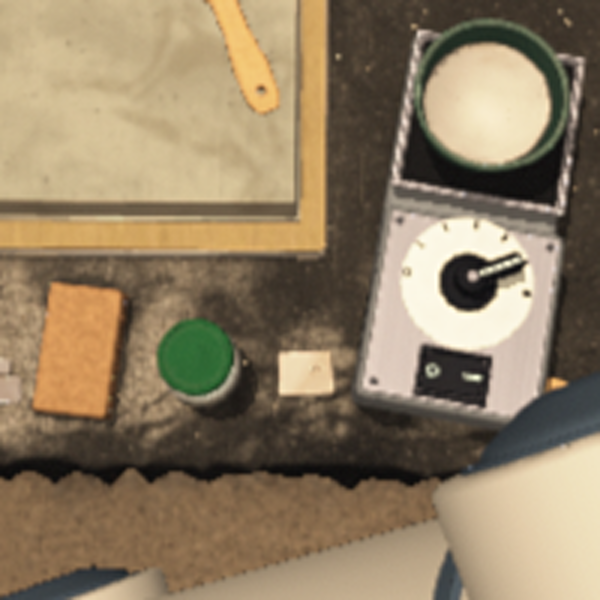

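The top view shows the console at about columns 280-345 and rows 195-270. The lever points right and slightly away, probably step 5. The rocker frame is near (311,255), with its white bar on the right. Next I'll measure the pose.

```bash
cat > h.py <<'E'
from bench import ctrl
import cv2, numpy as np
def ray(cam,uv,z,pose=None):
    p=ctrl.camera_params(cam); T=np.array(p['pose'] if pose is None else pose)
    d=T[:3,:3]@np.array([(uv[0]-p['cx'])/p['fx'],-(uv[1]-p['cy'])/p['fy'],-1.])
    o=T[:3,3]; return o+d*(z-o[2])/d[2]
def proj(cam,P,pose=None):
    p=ctrl.camera_params(cam); T=np.array(p['pose'] if pose is None else pose)
    c=np.linalg.inv(T)@np.r_[P,1]; return np.array([p['cx']+p['fx']*c[0]/-c[2],p['cy']-p['fy']*c[1]/-c[2]])
def wpose():
    T=np.eye(4);T[:3,:3]=ctrl.current_eef_rot();T[:3,3]=ctrl.current_tool_pos()
    return T@np.array(ctrl.camera_params('wrist')['T_tool_cam'])
E
python3 - <<'E'
from h import *
f=lambda u,v:(160+u/3-.33,130+v/3-.33)
R=np.mean([ray('top',f(*q),.102) for q in [(424,345),(490,355),(487,405),(417,395)]],0)
img=cv2.imread('pics/top0.png')
# disc: fit ellipse
m=cv2.inRange(cv2.cvtColor(img,cv2.COLOR_BGR2HSV),(15,15,190),(40,120,255))
m2=np.zeros_like(m); m2[195:255,285:350]=m[195:255,285:350]
cs,_=cv2.findContours(m2,cv2.RETR_EXTERNAL,cv2.CHAIN_APPROX_NONE)
c=max(cs,key=cv2.contourArea); e=cv2.fitEllipse(cv2.convexHull(c)); print(e)
D=ray('top',e[0],.098); Db=ray('top',(160+468/3,130+285/3),.098)
print(R,D,Db,(D-R),np.linalg.norm(D-R)); v=D-R; yaw=np.arctan2(v[1],v[0]);print('yaw',yaw)
L=ray('top',f(523,258),.132)-D; print('lever',L,np.linalg.norm(L[:2]),'dial',np.pi/2-(np.arctan2(L[1],L[0])-yaw))
print('bowl',ray('top',f(492,95),.141))
E
```

```text
((315.45562744140625, 224.04649353027344), (44.50889587402344, 45.90749740600586), 123.00791931152344)
[ 0.42285779 -0.19853028  0.102     ] [ 0.49747998 -0.21010917  0.098     ] [ 0.49516191 -0.21140606  0.098     ] [ 0.07462219 -0.01157889 -0.004     ] 0.07562104204509215
yaw -0.15393924277658017
lever [ 0.01519858 -0.03949471  0.034     ] 0.04231818418866751 dial 2.6202963542343713
bowl [ 0.64368252 -0.22586036  0.141     ]
```

```bash
python3 - <<'E'
from h import *
# candidate viewing pose over the console; tool down, approach -z = tool y down
for yaw in [0,np.pi/2,-np.pi/2,np.pi]:
    z=np.array([np.cos(yaw),np.sin(yaw),0]); y=np.array([0,0,-1.]); x=np.cross(y,z)
    print(yaw,ctrl.ik([0.40,-0.19,0.30],np.c_[x,y,z]),ctrl.ik([0.45,-0.19,0.115],np.c_[x,y,z]))
print(ctrl.current_q())
E
```

```text
0 [-3.31425348e+01  8.36677552e+00  9.34933474e+01 -2.54444375e-14
  7.81398771e+01  5.68574652e+01] [-2.98989245e+01  2.51676832e+01  1.02711920e+02 -2.54444375e-14
  5.21203973e+01  6.01010755e+01]
1.5707963267948966 [-3.31425348e+01  8.36677552e+00  9.34933474e+01 -2.54444375e-14
  7.81398771e+01 -3.31425348e+01] [-2.98989245e+01  2.51676832e+01  1.02711920e+02 -2.54444375e-14
  5.21203973e+01 -2.98989245e+01]
-1.5707963267948966 [-3.31425348e+01  8.36677552e+00  9.34933474e+01 -2.54444375e-14
  7.81398771e+01  1.46857465e+02] [-2.98989245e+01  2.51676832e+01  1.02711920e+02 -2.54444375e-14
  5.21203973e+01  1.50101076e+02]
3.141592653589793 [-3.31425348e+01  8.36677552e+00  9.34933474e+01 -2.54444375e-14
  7.81398771e+01 -1.23142535e+02] [-2.98989245e+01  2.51676832e+01  1.02711920e+02 -2.54444375e-14
  5.21203973e+01 -1.19898924e+02]
[-6.92421183e+01  2.83073603e+01  7.71158861e+01  8.19410827e-04
  7.46271934e+01 -5.47323399e+00]
```

Top-view checks agree with the sizes given. The dial–rocker distance is 75.6 mm (76 expected), lever length is 42.3 mm (43 expected), and the lever reads 2.62 rad, which is step 5. I'll shut the fingers, hover beside the lever's clockwise flank and take one wrist check.

```bash
cat >> h.py <<'E'
D=np.array([.4975,-.2101]); YAW=-.154
def ori(psi):
    z=np.array([np.cos(psi),np.sin(psi),0]); y=np.array([0,0,-1.]); return np.c_[np.cross(y,z),y,z]
def phi(d): return YAW+np.pi/2-d
def pose(d,s,r=.036,z=.111):
    p=phi(d); u=np.array([np.cos(p),np.sin(p)]); n=np.array([np.sin(p),-np.cos(p)])
    return np.r_[D+r*u+s*n,z],ori(p)
E
python3 - <<'E'
from h import *
ctrl.command_gripper(0.0); print(ctrl.current_t())
p,o=pose(2.618,.031,z=.21); ctrl.goto(p,o)
T=wpose(); im=ctrl.read_camera('wrist')
for P,c in [((*D,.098),(0,0,255)),((*D+.043*np.array([np.cos(phi(2.618)),np.sin(phi(2.618))]),.132),(0,255,0)),((*(D-.076*np.array([np.cos(YAW),np.sin(YAW)])),.102),(255,0,0)),((*p[:2],.098),(255,0,255))]:
    uv=proj('wrist',np.array(P),T); print(uv); cv2.drawMarker(im,tuple(int(round(k)) for k in uv),c,cv2.MARKER_CROSS,10,1)
cv2.imwrite('pics/w1.png',im); print(ctrl.current_t(),ctrl.current_tool_pos(),p,ctrl.current_q())
cv2.imwrite('pics/s1.png',ctrl.read_camera('scene'))
E
```

```text
1.5167
[222.88293332 217.52668527]
[218.12314336 188.04398132]
[280.86460369 249.96970762]
[250.45316561 186.46881467]
3.6 [ 0.48152996 -0.25525131  0.21000242] [ 0.48159777 -0.25486739  0.21      ] [-3.42045447e+01  2.20860386e+01  8.87543074e+01 -1.81528851e-03
  6.91547960e+01  1.24619483e+02]
```

View pics/w1.png

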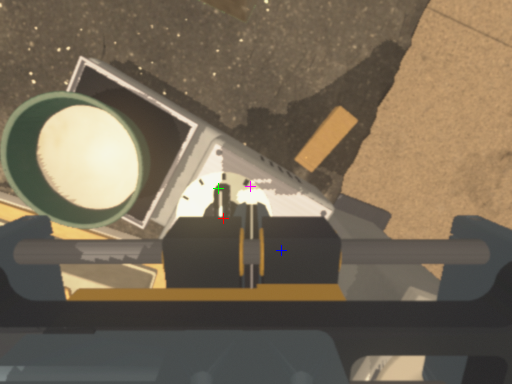

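View pics/s1.png

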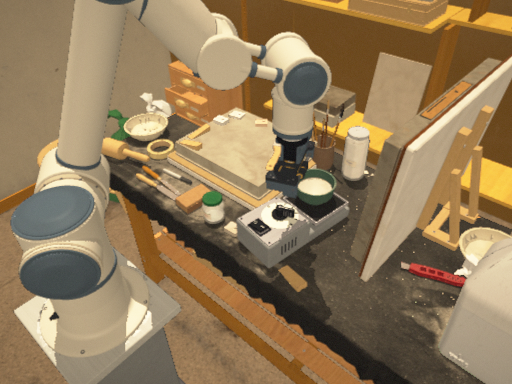

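```bash
python3 - <<'E'
import cv2
a=cv2.imread('pics/w1.png')
cv2.imwrite('pics/w1z.png',cv2.resize(a[130:270,160:350],None,fx=4,fy=4,interpolation=cv2.INTER_CUBIC))
E
```

```text
(no output)
```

View pics/w1z.png

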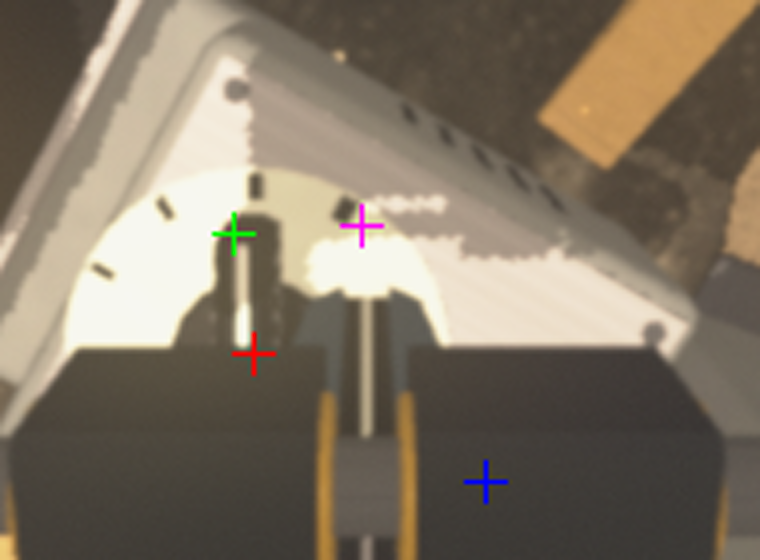

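The wrist view confirms it: the lever's white line is at about (221,205) px, within 2 px (about 1.2 mm) of the prediction. Its clockwise side is free for the finger. Next I'll descend and approach to contact.

```bash
python3 - <<'E'
from h import *
p,o=pose(2.618,.031); print(ctrl.move_l(p,vel=.08,ori=o,contact_N=6), ctrl.current_tool_pos(), ctrl.current_contact_force())
p,o=pose(2.618,.008); print(ctrl.move_l(p,vel=.03,ori=o,contact_N=2))
q=ctrl.current_tool_pos(); ph=phi(2.618); n=np.array([np.sin(ph),-np.cos(ph)]); print('s',(q[:2]-D)@n, ctrl.current_contact_force(), ctrl.current_t())
T=wpose(); cv2.imwrite('pics/w2.png',ctrl.read_camera('wrist')[100:290,130:370])
E
```

```text
False [ 0.48185335 -0.25503443  0.11144624] [ 0.77825903 -0.68945794  0.1761265 ]
True
s 0.018272538788462394 [-3.0455726  -2.22748043  1.48292272] 5.5417
```

View pics/w2.png

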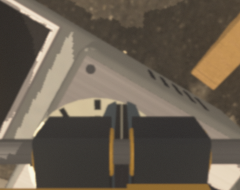

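```bash
python3 - <<'E'
from h import *
for d in np.arange(2.55,1.40,-.09):
    p,o=pose(d,.018); ctrl.move_l(p,vel=.03,ori=o); print(round(d,2),np.round(ctrl.current_contact_force(),1),round(ctrl.current_t(),2))
cv2.imwrite('pics/t3.png',cv2.resize(ctrl.read_camera('top')[130:330,200:400],None,fx=3,fy=3))
cv2.imwrite('pics/w3.png',ctrl.read_camera('wrist'))
E
```

```text
2.55 [-1.2 -1.6 -0.7] 5.87
2.46 [-1.1 -1.  -0.7] 6.13
2.37 [-0.2 -0.   0.2] 6.4
2.28 [ 0.  -0.3 -0.3] 6.67
2.19 [ 0.1 -0.4 -0.1] 6.93
2.1 [ 0.4 -0.5 -0.3] 7.2
2.01 [-1.   0.1 -0.8] 7.47
1.92 [ 0.4 -0.  -0.6] 7.73
1.83 [ 0.4 -1.   0.5] 8.0
1.74 [-0.7 -0.2  0.7] 8.27
1.65 [-0.1 -0.   0.4] 8.53
1.56 [ 0.  -0.3 -0.3] 8.8
1.47 [-0.7 -2.1 -0.7] 9.07
```

View pics/w3.png

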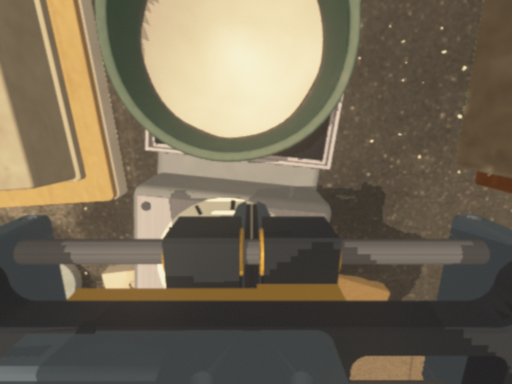

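View pics/t3.png

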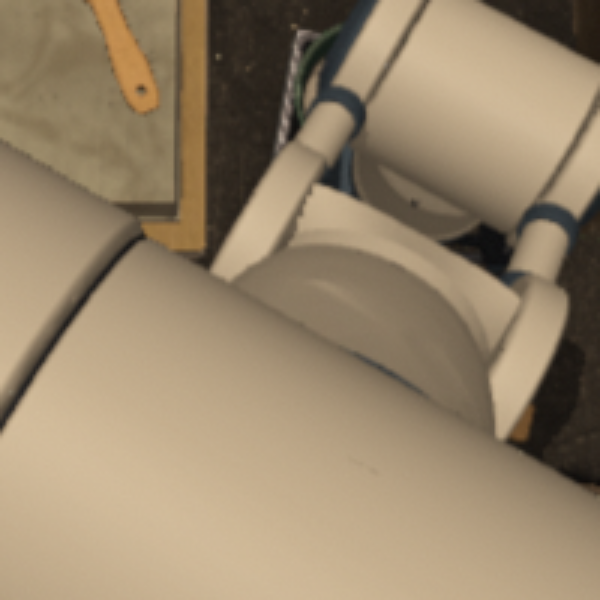

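The lever is hidden behind the fingers. The force pattern fits a lever at step 3 being pushed: the reaction is about -2 N in y at d=1.47. I'll continue in small steps and stop once it has snapped.

```bash
python3 - <<'E'
from h import *
for d in np.arange(1.43,1.19,-.04):
    p,o=pose(d,.018); ctrl.move_l(p,vel=.02,ori=o); print(round(d,2),np.round(ctrl.current_contact_force(),1),round(ctrl.current_t(),2))
# back off to see
p,o=pose(1.23,.045); ctrl.move_l(p,vel=.08,ori=o)
p[2]=.22; ctrl.move_l(p,vel=.15,ori=o)
T=wpose(); im=ctrl.read_camera('wrist')
print(ctrl.current_t())
for d,c in [(1.047,(0,255,0)),(1.571,(0,0,255))]:
  a=proj('wrist',np.r_[D+.043*np.array([np.cos(phi(d)),np.sin(phi(d))]),.132],T); print(a)
  cv2.drawMarker(im,tuple(int(round(k)) for k in a),c,cv2.MARKER_CROSS,8,1)
cv2.imwrite('pics/w4.png',cv2.resize(im[100:300,130:380],None,fx=3,fy=3))
E
```

```text
1.43 [-0.  -2.2  0. ] 9.42
1.39 [-0.9 -0.3  0.4] 9.67
1.35 [-0.4 -0.2 -0. ] 9.92
1.31 [0.4 0.3 0.3] 10.17
1.27 [-0.4  0.1 -0.7] 10.42
1.23 [-0.2  0.3 -0.1] 10.67
12.0833
[198.230828   184.95945628]
[220.62998245 186.68595595]
```

View pics/w4.png

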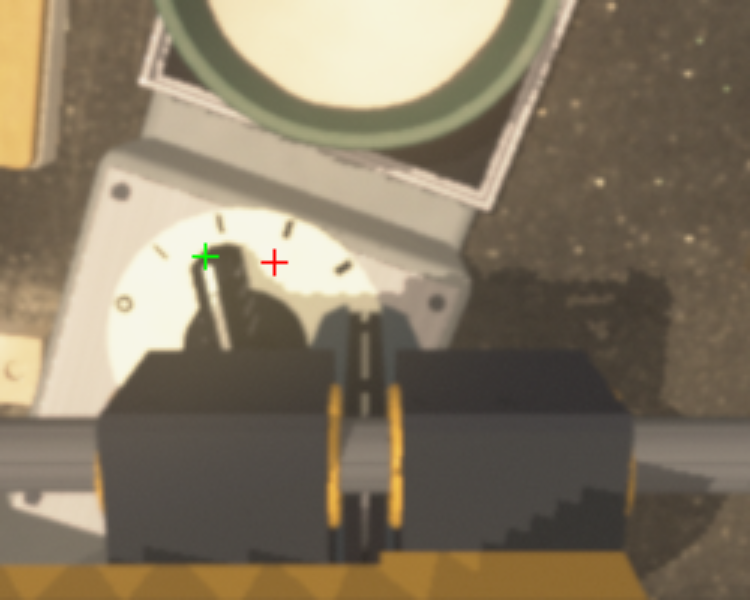

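The green cross (step 2) sits on the lever tip at about (203,255) in the crop. The lever points at the second bar after the round off mark, so the dial is at step two. Next comes the rocker.

```bash
python3 - <<'E'
from h import *
f=np.array([np.cos(YAW),np.sin(YAW)]); l=np.array([-f[1],f[0]])
xy=D-.076*f-.020*l; o=ori(YAW)
ctrl.move_l(np.r_[xy,.2],vel=.1,ori=o); print(ctrl.current_tool_pos())
print(ctrl.move_l(np.r_[xy,.118],vel=.08,contact_N=5))
f0=ctrl.current_contact_force()
for z in np.arange(.115,.1045,-.0015):
    c=ctrl.move_l(np.r_[xy,z],vel=.01,contact_N=12); print(round(z,4),c,np.round(ctrl.current_contact_force()-f0,1),round(ctrl.current_tool_pos()[2],4))
    if c: break
ctrl.move_l(np.r_[xy,.2],vel=.08)
p=np.r_[xy-.03*f,.24]; 
ctrl.goto(p,ori(YAW)); im=ctrl.read_camera('wrist'); cv2.imwrite('pics/w5.png',im); print(ctrl.current_t())
E
```

```text
[ 0.41980967 -0.21840497  0.20007451]
False
0.115 False [0.4 1.5 1. ] 0.115
0.1135 False [-0.3 -0.3  2.8] 0.1136
0.112 False [-0.2  0.1  1.9] 0.1119
0.1105 False [-0.4  1.   0.6] 0.1103
0.109 False [ 0.4 -0.   1.7] 0.1089
0.1075 False [ 0.3  0.4 -0.3] 0.1074
0.106 False [-0.3  1.5  6.8] 0.1062
0.1045 True [-3.5  3.8 22.2] 0.1058
18.8333
```

View pics/w5.png

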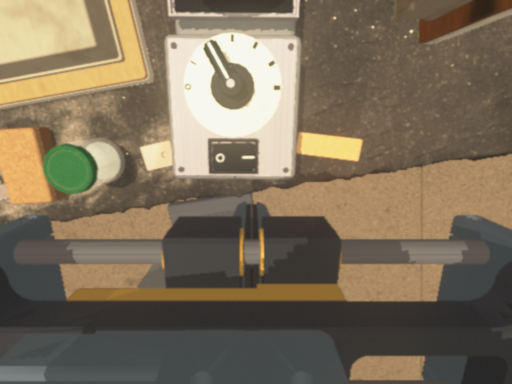

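The lever is clearly at the second bar, at about (208,45). The force rose to about 3 N, fell away, then hit a hard stop 8 mm above the panel, as expected for a rocker tipped to on. I'll back away and check with the top and scene cameras.

```bash
python3 - <<'E'
from h import *
ctrl.goto([.276,-.56,.25],ori(np.radians(26)))
b=ctrl.read_camera('top'); a=cv2.imread('pics/top0.png'); s=ctrl.read_camera('scene'); s0=cv2.imread('pics/scene0.png')
z=lambda i:cv2.resize(i[130:270,160:360],None,fx=2,fy=2,interpolation=cv2.INTER_CUBIC)
y=lambda i:cv2.resize(i[170:270,200:330],(400,308),interpolation=cv2.INTER_CUBIC)
cv2.imwrite('pics/cmp.png',np.vstack([np.hstack([z(a),z(b)]),np.hstack([y(s0),y(s)])]))
cv2.imwrite('pics/w5z.png',cv2.resize(cv2.imread('pics/w5.png')[0:190,130:330],None,fx=3,fy=3,interpolation=cv2.INTER_CUBIC))
print(ctrl.current_t(), ctrl.current_contact_force())
E
```

```text
20.3 [ 1.52308553 -0.41615685  0.92763453]
```

View pics/cmp.png

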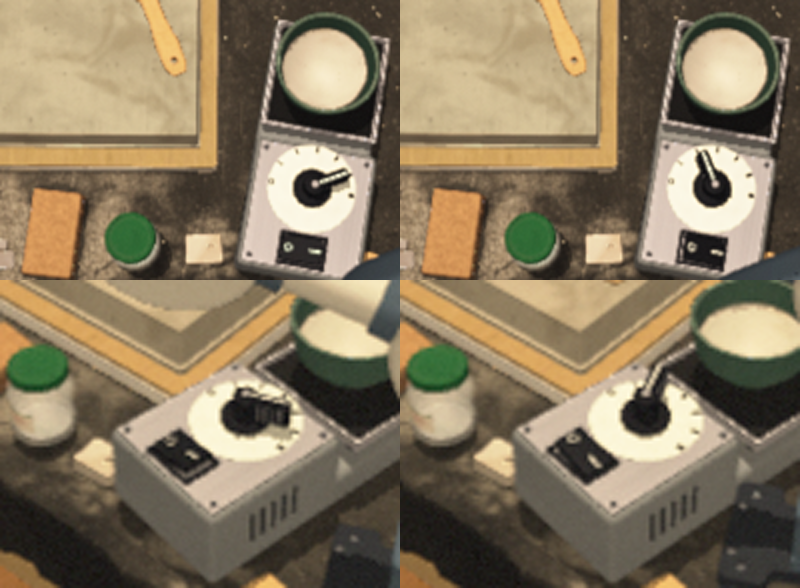

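View pics/w5z.png

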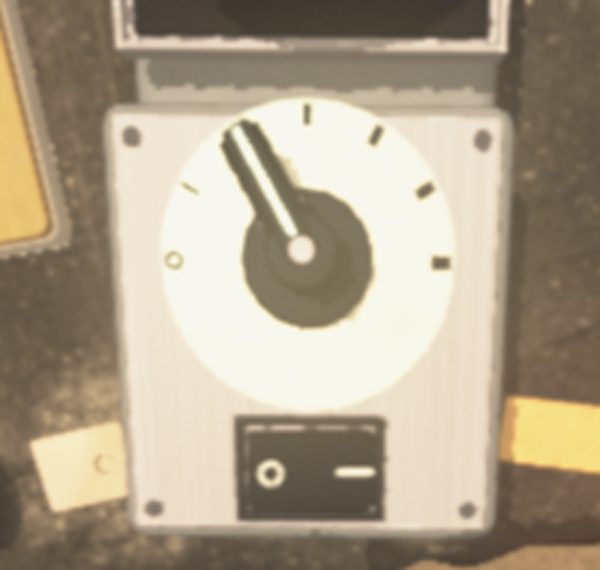

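Comparing before and after, the lever is at the second bar and the rocker's left end now stands up with the bar end down. The bowl, jar, tile and block are where they were.

```bash
python3 -c "
from bench import ctrl
ctrl.sign_off()"
```

```text
the job is handed in; nothing more can be done
```

The dial is at step two and the machine is switched on. I handed the job in at about 20 s of robot time; sign-off reports no verdict.

- **Dial:** The lever started at step 5. I pushed it back three clicks with the shut fingertips against its clockwise side only. The wrist picture taken before switching on, and both later ones, show it at the second bar up from the off mark.
- **Rocker:** I pressed the raised right end. The force rose to about 3 N, dropped away as the rocker snapped over, then met a firm stop about 8 mm above the panel. That press peaked at about 22 N, above the 12 N stop I had set but well below the limits. The scene camera shows the rocker tipped to on.
- **Bowl and other things:** The bowl, jar, tile and sanding block look unmoved in the before and after pictures. I did not compare the wedge and marker closely, but the arm went nowhere near the marker and stayed well above the wedge.
- **Arm:** It ended clear of everything, with only about 1–2 N of sensor noise on the tool.

No check failed or disagreed. The step-two reading comes from the pictures and the rocker's on state from the force and the scene picture, because neither joint could be read directly.

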